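# Finger-test the repaired line on an LED panel

### The job

Check the repaired line on the sprung LED panel: press your shut fingertips lightly on its green end and run them along the raised amber line, round both corners, to the red end in one stroke, without leaving the line or lifting off on the way. Press just enough that the panel sinks a few of its 10 mm of spring travel, and never to the stop. Finish while still holding the red end lightly pressed, and leave everything else on the bench where it lies.

Things in the scene. Friction and masses are not known exactly. Their poses are not given: they have to be found in the camera images.
- panel (a joint): How far the black LED panel (220 x 140 x 14 mm, grey pixel grid, on brass springs over a fixed aluminium jig 270 x 190 x 12 mm lying flat at any yaw) has sunk, in m: 0 up, 0.010 on its stop. Moves only straight down, wherever pressed, and springs back: starts to sink at 1 to 2 N, reaches the stop at about 7 to 8 N (600 N/m). Its face is 40 mm above the bench when up.
- face (a point): Centre of the panel, level with the line's top (43 mm above the bench when up); x along the panel's long side, y its short side, z up. The line is an flat amber bar, 10 mm wide, 3 mm proud of the panel's face, Z-shaped: from the green disc 70 mm along +x, 70 mm along +y, 85 mm along +x to the red disc. It sinks with the panel. (panel_c1 to c5: its three legs, green disc, red disc.)
- green_end (a point): Start of the line: centre of the top of the green disc, 18 mm across, flush with the line's top. In face axes (-80, -35) mm.
- p2 (a point): On the line's top, middle of the first leg: (-45, -35) mm in face axes.
- corner_a (a point): On the line's top, first corner (line centre): (-10, -35) mm.
- p4 (a point): On the line's top, middle of the middle leg: (-10, 0) mm.
- corner_b (a point): On the line's top, second corner: (-10, 35) mm.
- p6 (a point): On the line's top, middle of the last leg: (32, 35) mm.
- red_end (a point): End of the line: centre of the top of the red disc, 18 mm across, flush with the line's top: (75, 35) mm.
- bowl_a: Loose green plastic bowl, 90 mm across the rim, 48 mm high, standing near the jig; origin under its centre. Leave alone.
- bowl_b: A second loose green bowl, the same. Leave alone.
- power_bank: Loose black power bank, 68 x 135 x 16 mm, near the jig; origin under its centre. Leave alone.
- spool: Loose white empty spool, 54 mm across, 40 mm high, standing; origin under its centre. Leave alone.
- tweezers: Loose steel tweezers with blue end, about 125 mm long, 8 mm high, lying along own x; origin under the middle. Leave alone.
- adapter: Loose black power adapter, 85 x 48 x 32 mm; origin under its centre. Leave alone.
- screwdriver: Loose screwdriver lying along own x; about 30 mm high at most. Leave alone.

How it is judged:
By the outcome, as a careful person would: the job done as asked, in the order asked, and still so for the second after the job is handed in, while the arm keeps its last pose, push and grip.
It also fails if it takes over 40 s, if anything falls off the work surface, if the arm or the gripper's body presses on something with over 40 N, if the wrist force passes 120 N, or if a joint passes its speed limit or range.

### The arm

A 7-joint arm with a two-finger parallel gripper is mounted at the origin on the work surface. World frame = base frame: x ahead of the robot, y to its left, z up, the work surface at z = 0. Lengths are in m, angles in degrees, forces in N, time in s.
With the tool pointing down it reaches from about 0.35 to 0.9 m from the base axis. Payload 19.9 kg.
Tool frame: the origin (TCP) lies midway between the tips of the shut fingers; the grasp point (between the pads) lies 19 mm behind it (arm.grasp_offset is the distance from the TCP to the grasp point, in m); z points along the fingers, y is the line along which they close (so a half turn about z gives the same grasp; the last joint's range is limited). The gripper opens to 85 mm and grips with 20 to 120 N. Pads are 22 mm wide; open, the fingers measure 114 mm over their backs; the gripper's body (76 mm by 85 mm) begins 54 mm behind the grasp point. The pads swing forward as they close: fully open they stand 13 mm farther back than shut.
Start: joints at [67.81, 23.915, -0.59, 92.452, 0.269, 63.638, -3.037], TCP at [0.212, -0.588, 0.231] pointing down, gripper open.
Joint ranges: [-161.28, 161.28], [-22.2, 115.67], [-73.04, 71.86], [3.21, 147.25], [-68.34, 248.33], [10.77, 114.83], [-161.83, 161.83]. Speed limits (degrees/s): [108.29, 108.29, 136.94, 136.94, 172.46, 172.46, 172.46].

### API

Orientations are given as a 3x3 rotation matrix whose columns are the frame's x, y, z axes.
In Python, from plant import arm, vision, order gives the robot as it stands.
- The arm moves only by the shell command python3 -m crank 'ROWS'. ROWS is JSON, one flat list of numbers, 5 for each row, row after row: the shift along the world's x, y, z in mm, then the turn about the world's z in rad, then the finger opening in mm, from 0 to 85.4. A call has 1 to 5 rows; each row is the pose to reach, as a shift and turn from the pose commanded when the call began; what a row does not reach only later rows make up. A row lasts 1/12 s, in which the tool goes at most 41.7 mm and 7.16 degrees, less where a joint would pass 70% of its speed; a pose out of reach is approached as far as the arm can. A call with a gripper value outside its range is refused whole. The fingers move at their own pace and stop on an object; the grip force is fixed at half the most. Time passes only in rows, so rows that repeat a pose let the fingers close. It gives the time, the measured TCP pose, the force, the opening and the grip force at its end, in the units of the state.
- arm.read_state(): the state, without advancing time (a new reading comes with each control period).
- vision.camera(name): name is "scene" or "side" or "wrist"; returns (picture, depth): 384x512x3 uint8, blue, green, red; 384x512 float32, m along the optical axis (not along the pixel's ray), 0 where there is no reading.
- vision.camera_params(name): a dict with "fx", "fy", "cx", "cy" (pixels), "xyz" and "rotation" of the camera in the world. Camera axes: x right, y up, looking along -z (the intrinsics and any distortion apply to the point x, -y, -z); pixel columns grow to the right and rows downward; lengths in m; the calibration is good to about 2 mm. A picture is of the moment at which its call begins: read the wrist's pose just before it. camera_params takes no time and is no camera call; for the wrist camera it gives the pose at the moment of the call.
- order.hand_in(): hands the job in; it is judged then, once.
The state is a dict: "t": time; "joint_pos": joint angles; "qd": joint speeds; "joint_efforts": joint torques, N m; "tcp_pos": TCP position; "tool_rot": TCP orientation; "ft_force": force on the tool from outside, world axes, zero at the start; "moment": the same for the moment, N m; "finger_gap": finger opening in m; "grip_force": force on a finger pad.
Only numpy, scipy, OpenCV 4.12 (cv2) and the standard library are available. Lean on these libraries where they do the work, as an engineer would, in place of code of your own. Each camera call takes 0.05 s, during which the arm holds its last target. There are 200 camera calls.

## Working session

There is one attempt and no reset: what is moved stays moved. The work goes in short steps, Python scripts to look and compute and a shell command to move; the robot and the scene stay as the last step left them, time stands still between calls to the robot, and variables do not carry over. Pictures are saved under pics/ and viewed, at most 10 in all, crops included, and the job is handed in when it is done.

```bash
ls; mkdir -p pics; python3 - <<'E'
from plant import arm, vision
import cv2,numpy as np
s=arm.read_state(); print(s['t'],s['tcp_pos'],s['tool_rot'],s['finger_gap'],s['ft_force'])
for n in ['scene','side']:
    im,d=vision.camera(n); cv2.imwrite(f'pics/{n}0.png',im); np.save(f'pics/{n}0.npy',d); p=vision.camera_params(n);print(n,p)
E
```

```text
pics
0.0 [ 0.21172168 -0.58767885  0.23066091] [[ 9.40777810e-01  3.39023392e-01 -5.02093314e-04]
 [ 3.39023749e-01 -9.40777172e-01  1.10035101e-03]
 [-9.93131971e-05 -1.20540737e-03 -9.99999269e-01]] 0.08565639436666836 [-1.10074301 -0.62195781 -0.37287737]
scene {'fx': 420.7723293286571, 'fy': 420.7723293286571, 'cx': 257.92337486510723, 'cy': 188.70975618269725, 'xyz': array([1.09157955, 0.03106649, 0.66722806]), 'rotation': array([[ 0.08217617, -0.76389171,  0.64009103],
       [ 0.99654729,  0.07062318, -0.04365625],
       [-0.01185662,  0.64146849,  0.76705776]])}
side {'fx': 363.0986570055343, 'fy': 363.0986570055343, 'cx': 257.31329698493215, 'cy': 194.51104624481383, 'xyz': array([ 0.32555819, -0.46954919,  0.65859417]), 'rotation': array([[ 0.8693782 ,  0.37429015, -0.32262738],
       [-0.49372268,  0.63088157, -0.59852014],
       [-0.02048052,  0.67962882,  0.73327022]])}
```

View pics/scene0.png

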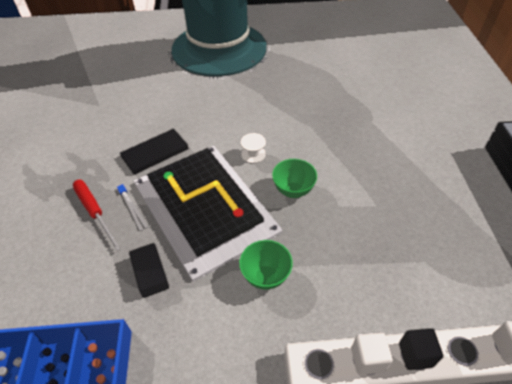

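The scene view shows the jig at mid-left, with the green end near (169,176), corners near (184,199) and (217,182), and the red end near (238,213). Next I'll segment the line and fit the Z to it in both cameras.

```bash
cat > h.py <<'E'
import numpy as np, cv2
from scipy.optimize import least_squares
Z=np.array([[-80,-35],[-10,-35],[-10,35],[75,35]])/1e3
def ray(p,uv,z):
    uv=np.atleast_2d(uv).astype(float)
    d=np.c_[(uv[:,0]-p['cx'])/p['fx'],-(uv[:,1]-p['cy'])/p['fy'],-np.ones(len(uv))]@p['rotation'].T
    return p['xyz']+d*((z-p['xyz'][2])/d[:,2])[:,None]
def seg(im):
    h=cv2.cvtColor(im,cv2.COLOR_BGR2HSV); H,S,V=h[...,0],h[...,1],h[...,2]
    b=(S>120)&(V>80)
    return b&(H>15)&(H<35), b&(H>45)&(H<85), b&((H<8)|(H>172))
def fit(pts,x0):
    def dist(q,x):
        c,s=np.cos(x[2]),np.sin(x[2]); l=(q-x[:2])@np.array([[c,-s],[s,c]])
        ds=[]
        for a,b in zip(Z[:-1],Z[1:]):
            t=np.clip(((l-a)@(b-a))/((b-a)@(b-a)),0,1); ds.append(np.linalg.norm(l-a-t[:,None]*(b-a),axis=1))
        return np.min(ds,axis=0)
    r=least_squares(lambda x:dist(pts,x),x0,loss='soft_l1',f_scale=.004)
    return r.x, np.sqrt(np.mean(r.fun**2))
def world(x):
    c,s=np.cos(x[2]),np.sin(x[2]); return Z@np.array([[c,s],[-s,c]])+x[:2]
E
python3 - <<'E'
from plant import vision
from h import *
for n in ['scene','side']:
    im=cv2.imread(f'pics/{n}0.png'); dep=np.load(f'pics/{n}0.npy'); p=vision.camera_params(n)
    a,g,r=seg(im)
    k,lab,st,ce=cv2.connectedComponentsWithStats(a.astype(np.uint8)); i=1+np.argmax(st[1:,4]); m=lab==i
    near=cv2.dilate(m.astype(np.uint8),np.ones((9,9)))>0
    E=[]
    for q in (g,r):
        kk,l2,s2,c2=cv2.connectedComponentsWithStats(q.astype(np.uint8))
        c=[c2[j] for j in range(1,kk) if (near&(l2==j)).any() and s2[j,4]<400]; print(n,'end',c); E.append(c[0] if c else None)
    if any(e is None for e in E): continue
    v,u=np.nonzero(m); P=ray(p,np.c_[u,v],.043)[:,:2]
    G,R=[ray(p,e,.043)[0,:2] for e in E]; print('G',G,'R',R,'len',np.linalg.norm(G-R),'exp',np.hypot(.155,.07))
    yaw=np.arctan2(*(R-G)[::-1])-np.arctan2(.07,.155)
    c0=(G+R)/2-np.array([-.0025*np.cos(yaw),-.0025*np.sin(yaw)])
    x,e=fit(P,[*c0,yaw]); print(n,len(P),'fit',x,np.degrees(x[2]),e); print(world(x).round(4))
    d=dep[m]; D=np.c_[(u-p['cx'])/p['fx'],-(v-p['cy'])/p['fy'],-np.ones(len(u))]*d[:,None]
    print('z',np.median((D@p['rotation'].T+p['xyz'])[:,2]))
E
```

```text
scene end [array([167.20833333, 174.22916667])]
scene end [array([238.24358974, 212.34615385])]
G [ 0.51639468 -0.11082665] R [0.6240922  0.02568394] len 0.17387898166403248 exp 0.1700735135169495
scene 660 fit [ 0.57332108 -0.04093045  0.4906897 ] 28.114448671307105 0.004427776087959205
[[ 0.5193 -0.1095]
 [ 0.581  -0.0765]
 [ 0.548  -0.0148]
 [ 0.623   0.0253]]
z 0.04330835690762935
side end [array([258.47368421, 255.94736842])]
side end [array([269.7027027, 193.7027027])]
G [ 0.51573482 -0.11383519] R [0.62234279 0.02050004] len 0.17149698541527417 exp 0.1700735135169495
side 485 fit [ 0.57092263 -0.04581896  0.48583306] 27.836183944792687 0.003971570780053504
[[ 0.5165 -0.1141]
 [ 0.5784 -0.0814]
 [ 0.5457 -0.0195]
 [ 0.6209  0.0202]]
z 0.04169630836971672
```

View pics/side0.png

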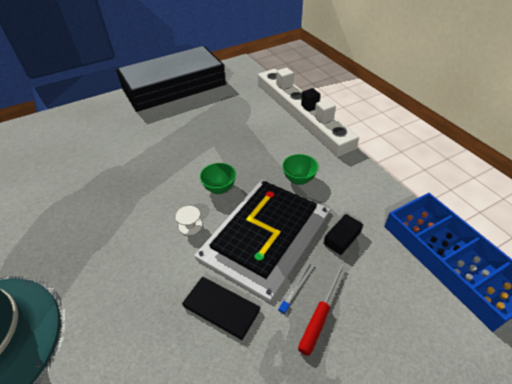

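The two fits agree to about 5 mm. I'll move in above the panel for a closer look with the wrist camera, shutting the fingers on the way.

```bash
python3 -m crank '[22,35,0,0,60, 44,70,0,0,30, 66,105,0,0,0, 88,140,0,0,0, 110,175,0,0,0]'
python3 -m crank '[22,35,0,0,0, 44,70,0,0,0, 66,105,0,0,0, 88,140,0,0,0, 110,175,0,0,0]'
python3 -m crank '[22,30,0,0,0, 44,60,0,0,0, 66,90,0,0,0, 85,126,0,0,0, 85,126,0,0,0]'
```

```text
t: 0.52
tcp_pos: [0.3223, -0.411, 0.2311]
tool_rot: [[0.941, 0.339, -0.0], [0.339, -0.941, 0.0], [-0.0, -0.0, -1.0]]
ft_force: [1.4, -1.7, -0.3]
finger_gap: 0.0253
grip_force: 0.0
t: 0.93
tcp_pos: [0.4323, -0.2361, 0.2313]
tool_rot: [[0.941, 0.339, -0.0], [0.339, -0.941, -0.0], [-0.0, -0.0, -1.0]]
ft_force: [1.4, -0.4, -0.3]
finger_gap: -0.0
grip_force: 0.0
t: 1.35
tcp_pos: [0.5195, -0.1045, 0.2312]
tool_rot: [[0.938, 0.347, 0.001], [0.347, -0.938, 0.003], [0.002, -0.002, -1.0]]
ft_force: [0.2, 0.5, 0.4]
finger_gap: -0.0001
grip_force: 0.0
```

```bash
cat > look.py <<'E'
import sys
from plant import arm, vision
from h import *
n,tag=sys.argv[1:3]
s=arm.read_state(); p=vision.camera_params(n); im,dep=vision.camera(n); cv2.imwrite(f'pics/{tag}.png',im)
print(s['t'],s['tcp_pos'].round(4),s['ft_force'],p['xyz'],p['rotation'].round(3).tolist())
m=seg(im)[0]; k,lab,st,ce=cv2.connectedComponentsWithStats(m.astype(np.uint8)); m=lab==1+np.argmax(st[1:,4])
v,u=np.nonzero(m); P=ray(p,np.c_[u,v],.043)[:,:2]
x,e=fit(P,[.5725,-.043,.489]); print(len(P),'fit',x.round(4),np.degrees(x[2]),e); print(world(x).round(4).tolist())
for q,nm in zip(seg(im)[1:],'GR'):
    l2,s2,c2=cv2.connectedComponentsWithStats(q.astype(np.uint8))[1:]
    print(nm,[(c.round(1).tolist(),int(a[4]),ray(p,c,.043)[0].round(4).tolist()) for c,a in zip(c2[1:],s2[1:]) if a[4]>20][:6])
d=dep[m]; D=np.c_[(u-p['cx'])/p['fx'],-(v-p['cy'])/p['fy'],-np.ones(len(u))]*d[:,None]
print('z',np.median((D@p['rotation'].T+p['xyz'])[d>0,2]))
E
python3 look.py wrist w1
```

```text
1.35 [ 0.5195 -0.1045  0.2312] [0.17855117 0.51692759 0.39788519] [ 0.58980461 -0.07752548  0.37405955] [[0.347, 0.897, 0.274], [-0.938, 0.332, 0.099], [-0.002, -0.291, 0.957]]
2017 fit [ 0.5734 -0.0407  0.4853] 27.806413349917992 0.0037990047723584675
[[0.519, -0.109], [0.5809, -0.0763], [0.5483, -0.0144], [0.6235, 0.0252]]
G [([69.7, 81.5], 2574, [0.5498, 0.1326, 0.043]), ([258.1, 179.9], 92, [0.5164, -0.1104, 0.043])]
R [([177.8, 50.0], 268, [0.624, 0.0252, 0.043]), ([372.5, 199.6], 1219, [0.5433, -0.2587, 0.043])]
z 0.04295270945567914
```

View pics/w1.png

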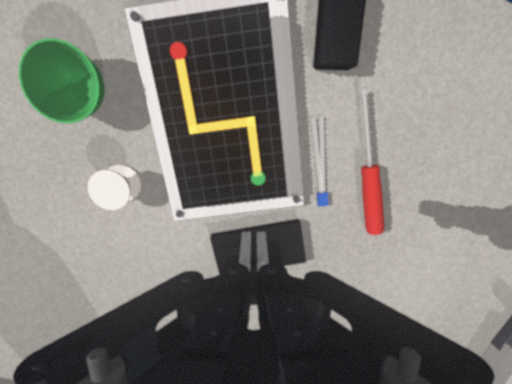

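The wrist view shows the full line: green (258,180), corners near (252,122) and (192,129), red (178,50). Its fit agrees with the scene camera to within 1 mm. Now I'll descend close over the green end with the tool squared to the panel, then check tip against disc.

```bash
python3 -c "
from plant import arm
s=arm.read_state();print(s['t'],s['tcp_pos'],s['tool_rot'][:,0])"
python3 -m crank '[0,0,-30,0.03,0, 0,0,-65,0.06,0, 0,0,-100,0.09,0, 0,0,-135,0.12,0, 1,1,-160,0.14,0]'
python3 -m crank '[0,0,0,0,0, 0,0,0,0,0]'
python3 look.py wrist w2; python3 look.py scene s2; python3 -c "
import cv2
a=cv2.resize(cv2.imread('pics/w2.png')[90:290,150:350],(400,400),interpolation=cv2.INTER_CUBIC);b=cv2.resize(cv2.imread('pics/s2.png')[130:230,130:230],(400,400),interpolation=cv2.INTER_CUBIC)
cv2.imwrite('pics/c2.png',cv2.hconcat([a,b]))"
```

```text
1.4 [ 0.51808753 -0.10794701  0.23097689] [9.38741136e-01 3.44622850e-01 4.13292788e-04]
t: 1.82
tcp_pos: [0.5162, -0.1117, 0.0685]
tool_rot: [[0.884, 0.468, -0.003], [0.468, -0.884, 0.0], [-0.002, -0.002, -1.0]]
ft_force: [0.2, -1.3, -0.5]
finger_gap: 0.0003
grip_force: 0.0
t: 1.98
tcp_pos: [0.5171, -0.1112, 0.0709]
tool_rot: [[0.885, 0.466, -0.002], [0.466, -0.885, 0.001], [-0.002, -0.002, -1.0]]
ft_force: [-0.2, -0.1, 0.8]
finger_gap: 0.0002
grip_force: 0.0
1.9833 [ 0.5171 -0.1112  0.0709] [-0.20045845 -0.14743584  0.84101782] [ 0.58389897 -0.07501483  0.21350759] [[0.466, 0.845, 0.261], [-0.885, 0.446, 0.136], [-0.001, -0.294, 0.956]]
6496 fit [ 0.5736 -0.0406  0.4863] 27.864107913916037 0.003556425009801551
[[0.5193, -0.1089], [0.5811, -0.0762], [0.5484, -0.0143], [0.6236, 0.0254]]
G [([252.7, 225.0], 261, [0.5182, -0.1089, 0.043])]
R [([435.7, 273.0], 3680, [0.5469, -0.2447, 0.043])]
z 0.04297727759909599
2.0333 [ 0.5181 -0.1114  0.0722] [-0.2036163   0.6263509   0.48823978] [1.09157955 0.03106649 0.66722806] [[0.082, -0.764, 0.64], [0.997, 0.071, -0.044], [-0.012, 0.641, 0.767]]
677 fit [ 0.5733 -0.041   0.4917] 28.170924103238157 0.004545454919109885
[[0.5193, -0.1096], [0.581, -0.0765], [0.548, -0.0148], [0.6229, 0.0253]]
G [([294.0, 177.0], 1224, [0.5472, 0.1402, 0.043]), ([167.1, 174.3], 49, [0.5166, -0.1109, 0.043]), ([265.0, 263.6], 1856, [0.7355, 0.065, 0.043])]
R [([86.5, 198.0], 497, [0.5635, -0.2615, 0.043]), ([238.3, 212.3], 79, [0.624, 0.0258, 0.043]), ([96.4, 362.6], 28, [0.8753, -0.1925, 0.043]), ([100.0, 380.3], 21, [0.9003, -0.1836, 0.043])]
z 0.04325753635481383
```

View pics/c2.png

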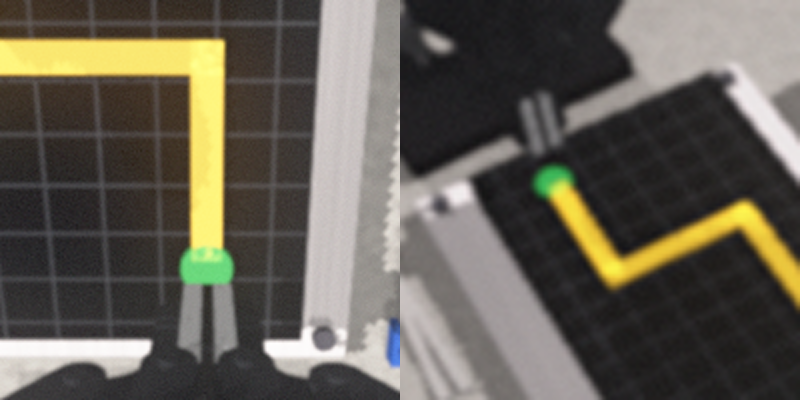

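The crops show the shut tips just short of the green disc: wrist tip edge at about (253,232), scene tip end at about (166,168). I'll project the TCP into each camera to check for calibration bias.

```bash
python3 - <<'E'
from plant import arm, vision
from h import *
s=arm.read_state(); print(s['t'],s['tcp_pos'],s['ft_force'])
im,_=vision.camera('side'); cv2.imwrite('pics/sd2.png',im); 
t=s['tcp_pos']; xax,yax=s['tool_rot'][:,0],s['tool_rot'][:,1]
ims=[]
for n,f in [('wrist','w2'),('scene','s2'),('side','sd2')]:
    p=vision.camera_params(n)
    def pr(w):
        c=(np.asarray(w)-p['xyz'])@p['rotation']; return np.array([p['cx']+p['fx']*c[0]/-c[2],p['cy']-p['fy']*c[1]/-c[2]])
    print(n,'tcp',pr(t).round(1),'+-11mm x',pr(t+.011*xax).round(1),pr(t-.011*xax).round(1))
    im=cv2.imread(f'pics/{f}.png'); u,v=pr(t).astype(int); r=25; 
    M=np.float32([[10,0,-10*(u-r)],[0,10,-10*(v-r)]]); c=cv2.warpAffine(im,M,(260,500),flags=cv2.INTER_CUBIC) if 0 else cv2.resize(im[v-r:v+r,u-r:u+r],(266,266),interpolation=cv2.INTER_CUBIC)
    k=266/(2*r)
    for w,col in [(t,(255,0,255)),(t+.011*xax,(255,255,0)),(t-.011*xax,(255,255,0))]:
        q=((pr(w)-[u-r,v-r]+.5)*k).astype(int); cv2.circle(c,tuple(map(int,q)),3,col,-1)
    ims.append(c)
cv2.imwrite('pics/c3.png',cv2.hconcat(ims))
E
```

```text
2.0833 [ 0.51860106 -0.11144727  0.07290068] [0.2343183  0.05912012 0.36254234]
wrist tcp [255.1 247.1] +-11mm x [255.1 230. ] [255.1 263.4]
scene tcp [164.1 164.8] +-11mm x [166.5 168.3] [161.8 161.4]
side tcp [258.9 245.9] +-11mm x [261.9 241.9] [255.8 249.9]
```

View pics/c3.png

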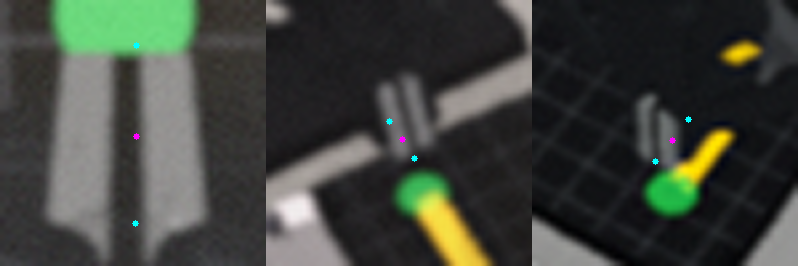

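Tip projections agree with the images to about 1–2 mm in all three cameras. I'll use centre (0.5738, -0.0412) and yaw 27.9°, which gives G (0.5195,-0.1096), A (0.5813,-0.0768), B (0.5486,-0.0150), R (0.6237,0.0248). Descending to just above the disc.

```bash
python3 -m crank '[1,1,-8,0,0, 1,2,-16,0,0, 1,2,-23,0,0, 1,2,-23,0,0, 1,2,-23,0,0]'; python3 -m crank '[0,0,0,0,0, 0,0,0,0,0, 0,0,0,0,0]'
```

```text
t: 2.55
tcp_pos: [0.5185, -0.1088, 0.0478]
tool_rot: [[0.884, 0.467, -0.001], [0.467, -0.884, 0.0], [-0.001, -0.001, -1.0]]
ft_force: [0.7, 0.4, 0.2]
finger_gap: 0.0
grip_force: 0.0
t: 2.8
tcp_pos: [0.519, -0.109, 0.0485]
tool_rot: [[0.884, 0.467, 0.0], [0.467, -0.884, -0.0], [0.0, 0.0, -1.0]]
ft_force: [-0.3, 0.9, -0.8]
finger_gap: 0.0002
grip_force: 0.0
```

```bash
python3 -m crank '[0.5,-0.5,-2,0,0, 0.5,-0.5,-4,0,0, 0.5,-0.5,-6,0,0, 0.5,-0.5,-8,0,0, 0.5,-0.5,-8,0,0]'; python3 -m crank '[0,0,0,0,0, 0,0,0,0,0]'; python3 look.py wrist w4; python3 -c "
import cv2
cv2.imwrite('pics/c4.png',cv2.resize(cv2.imread('pics/w4.png')[140:290,170:340],(680,600),interpolation=cv2.INTER_CUBIC))"
```

```text
t: 3.22
tcp_pos: [0.5194, -0.1096, 0.04]
tool_rot: [[0.884, 0.467, -0.0], [0.467, -0.884, 0.0], [-0.0, -0.0, -1.0]]
ft_force: [0.4, -0.7, 2.6]
finger_gap: 0.0001
grip_force: 1.6
t: 3.38
tcp_pos: [0.5194, -0.1096, 0.0404]
tool_rot: [[0.884, 0.467, 0.0], [0.467, -0.884, -0.0], [0.0, 0.0, -1.0]]
ft_force: [-0.0, -0.9, 2.8]
finger_gap: 0.0
grip_force: 1.5
3.3833 [ 0.5194 -0.1096  0.0404] [-0.04787459 -0.92980718  2.79582463] [ 0.5857998  -0.07317821  0.18307485] [[0.467, 0.846, 0.259], [-0.884, 0.446, 0.137], [0.0, -0.293, 0.956]]
8257 fit [ 0.5738 -0.0414  0.4677] 26.7977325932556 0.0034392281888885757
[[0.5182, -0.1087], [0.5807, -0.0771], [0.5491, -0.0147], [0.625, 0.0237]]
G []
R [([463.4, 291.2], 4348, [0.5537, -0.2361, 0.043])]
z 0.040250067239700926
```

View pics/c4.png

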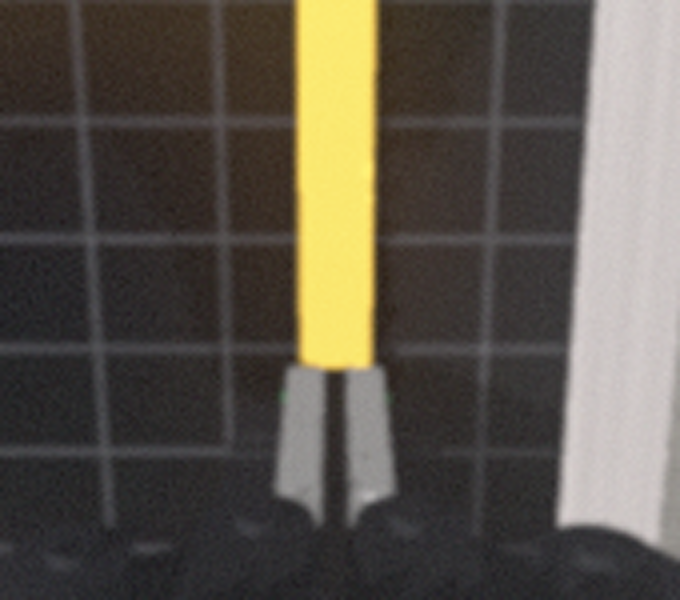

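The tips sit centred on the line over the green disc (line centre and tip midpoint both at crop column 336). The panel has sunk about 2.7 mm at 2.8 N. Starting the stroke along leg 1 with slightly more pressure.

```bash
python3 -m crank '[0,0,-0.5,0,0, 3,1.6,-1,0,0, 6,3.2,-1,0,0, 9,4.8,-1,0,0, 12,6.4,-1,0,0]'; python3 -m crank '[3.1,1.6,0,0,0, 6.2,3.3,0,0,0, 9.3,4.9,0,0,0, 12.4,6.5,0,0,0, 15.5,8.2,0,0,0]'
```

```text
t: 3.85
tcp_pos: [0.5316, -0.1028, 0.0392]
tool_rot: [[0.884, 0.467, -0.0], [0.467, -0.884, 0.0], [-0.0, -0.0, -1.0]]
ft_force: [-2.7, -1.9, 3.0]
finger_gap: -0.0001
grip_force: 1.8
t: 4.27
tcp_pos: [0.5471, -0.0947, 0.0392]
tool_rot: [[0.884, 0.467, -0.0], [0.467, -0.884, 0.0], [-0.0, -0.0, -1.0]]
ft_force: [-2.3, -1.7, 3.5]
finger_gap: -0.0001
grip_force: 1.8
```

```bash
python3 -m crank '[3.1,1.6,0,0,0, 6.2,3.3,0,0,0, 9.3,4.9,0,0,0, 12.4,6.5,0,0,0, 15.5,8.2,0,0,0]'; python3 -m crank '[4,2.1,0,0,0, 8,4.2,0,0,0, 12,6.3,0,0,0, 16,8.3,0,0,0, 18.7,9.7,0,0,0]'; python3 -m crank '[0,0,0,0,0]'; python3 look.py wrist w5; python3 -c "
import cv2
cv2.imwrite('pics/c5.png',cv2.resize(cv2.imread('pics/w5.png')[140:290,140:340],(800,600),interpolation=cv2.INTER_CUBIC))"
```

```text
t: 4.68
tcp_pos: [0.5627, -0.0866, 0.0393]
tool_rot: [[0.884, 0.467, -0.0], [0.467, -0.884, 0.0], [0.0, -0.0, -1.0]]
ft_force: [-2.6, -1.1, 3.7]
finger_gap: 0.0001
grip_force: 1.8
t: 5.1
tcp_pos: [0.5816, -0.0766, 0.0393]
tool_rot: [[0.884, 0.467, 0.0], [0.467, -0.884, 0.0], [0.0, -0.0, -1.0]]
ft_force: [-2.8, -0.6, 3.2]
finger_gap: -0.0001
grip_force: 1.8
t: 5.18
tcp_pos: [0.5819, -0.0764, 0.0393]
tool_rot: [[0.884, 0.467, 0.001], [0.467, -0.884, 0.0], [0.001, 0.0, -1.0]]
ft_force: [2.3, 1.1, 3.7]
finger_gap: 0.0001
grip_force: 1.8
5.1833 [ 0.5819 -0.0764  0.0393] [2.29228856 1.10748508 3.66029329] [ 0.6481643  -0.04003363  0.18215329] [[0.467, 0.846, 0.258], [-0.884, 0.447, 0.137], [0.0, -0.292, 0.956]]
4867 fit [ 0.5765 -0.0411  0.4845] 27.760753439877373 0.0035463022065041626
[[0.5221, -0.1093], [0.584, -0.0767], [0.5514, -0.0148], [0.6266, 0.0248]]
G []
R [([115.0, 94.3], 1180, [0.6246, 0.0237, 0.043]), ([451.9, 331.3], 589, [0.5895, -0.2154, 0.043])]
z 0.039198870330258026
```

View pics/c5.png

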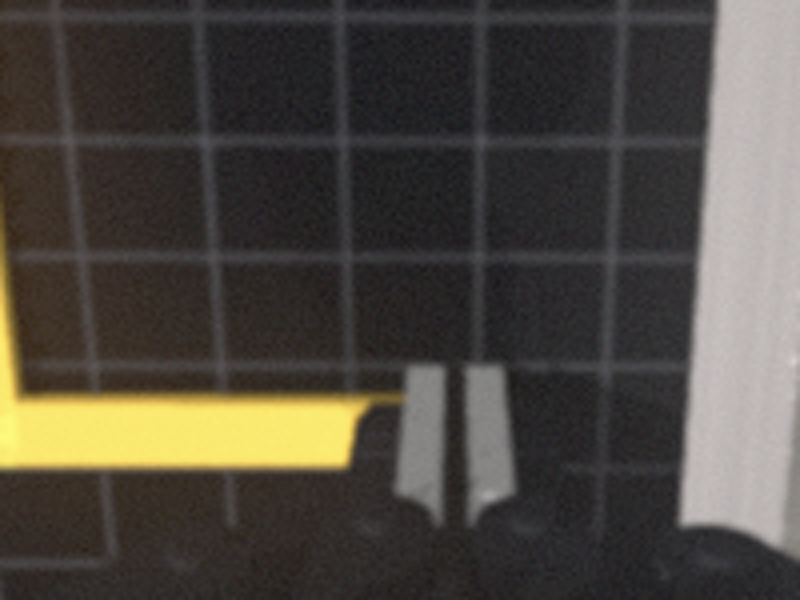

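The tips are on corner A: the second leg's centre row is about 430, the tip front edge about 365, so the TCP is within about 1–2 mm of the line centre. Red, corrected for the panel's sink, comes out at (0.624, 0.0255) as planned. On to leg 2.

```bash
python3 -m crank '[-1.5,2.8,0,0,0, -3.2,6,0,0,0, -4.9,9.2,0,0,0, -6.6,12.3,0,0,0, -8.2,15.4,0,0,0]'; python3 -m crank '[-1.7,3.1,0,0,0, -3.3,6.2,0,0,0, -5,9.3,0,0,0, -6.6,12.4,0,0,0, -8.3,15.5,0,0,0]'
```

```text
t: 5.65
tcp_pos: [0.5726, -0.0614, 0.0393]
tool_rot: [[0.884, 0.467, -0.0], [0.467, -0.884, -0.0], [-0.0, 0.0, -1.0]]
ft_force: [1.2, -2.6, 4.2]
finger_gap: -0.0003
grip_force: 1.8
t: 6.07
tcp_pos: [0.5644, -0.0457, 0.0393]
tool_rot: [[0.884, 0.467, -0.0], [0.467, -0.884, 0.0], [-0.0, -0.0, -1.0]]
ft_force: [0.9, -2.0, 3.9]
finger_gap: 0.0
grip_force: 1.8
```

```bash
python3 -m crank '[-1.6,3.1,0,0,0, -3.2,6.2,0,0,0, -4.8,9.3,0,0,0, -6.4,12.4,0,0,0, -8,15.5,0,0,0]'; python3 -m crank '[-1.6,3.1,0,0,0, -3.2,6.2,0,0,0, -4.8,9.3,0,0,0, -6.4,12.4,0,0,0, -7.7,15.2,0,0,0]'; python3 -m crank '[0,0,0,0,0]'; python3 look.py wrist w6; python3 -c "
import cv2
cv2.imwrite('pics/c6.png',cv2.resize(cv2.imread('pics/w6.png')[140:290,170:370],(800,600),interpolation=cv2.INTER_CUBIC))"
```

```text
t: 6.48
tcp_pos: [0.5563, -0.0303, 0.0393]
tool_rot: [[0.884, 0.467, -0.0], [0.467, -0.884, 0.0], [-0.0, -0.0, -1.0]]
ft_force: [0.6, -1.5, 3.6]
finger_gap: -0.0004
grip_force: 1.8
t: 6.9
tcp_pos: [0.5486, -0.015, 0.0393]
tool_rot: [[0.884, 0.467, -0.0], [0.467, -0.884, 0.0], [-0.0, -0.0, -1.0]]
ft_force: [1.6, -3.0, 4.3]
finger_gap: -0.0001
grip_force: 1.8
t: 6.98
tcp_pos: [0.5484, -0.0146, 0.0392]
tool_rot: [[0.884, 0.468, -0.0], [0.468, -0.884, 0.0], [-0.0, -0.001, -1.0]]
ft_force: [-1.0, 2.3, 3.4]
finger_gap: -0.0
grip_force: 1.8
6.9833 [ 0.5484 -0.0146  0.0392] [-0.98096797  2.34432011  3.37241988] [0.61489019 0.02182579 0.18194449] [[0.468, 0.845, 0.259], [-0.884, 0.447, 0.137], [-0.0, -0.293, 0.956]]
2723 fit [ 0.5755 -0.0377  0.4816] 27.59556761202767 0.003522522638107807
[[0.5208, -0.1058], [0.5829, -0.0733], [0.5504, -0.0113], [0.6258, 0.0281]]
G [([28.5, 132.3], 8405, [0.5535, 0.1181, 0.043])]
R [([255.1, 92.8], 1154, [0.6237, 0.0255, 0.043]), ([508.3, 371.9], 168, [0.5474, -0.2097, 0.043])]
z 0.0391200139230459
```

View pics/c6.png

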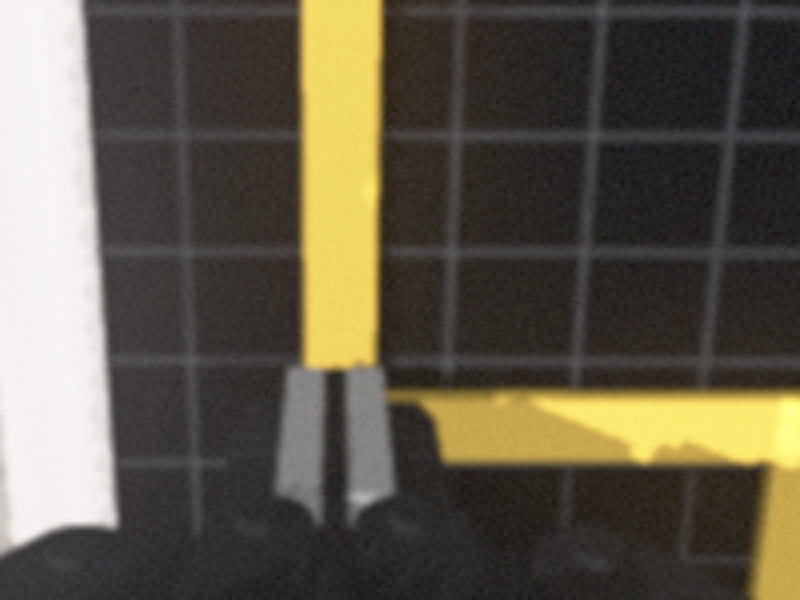

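At corner B the tips (centre column 336) sit on the last leg (centre column 340), 0.5 mm off. Leg 3 to red.

```bash
python3 -m crank '[2.8,1.4,0,0,0, 6,3,0,0,0, 9.2,4.6,0,0,0, 12.4,6.2,0,0,0, 15.6,7.8,0,0,0]'; python3 -m crank '[3.1,1.6,0,0,0, 6.2,3.3,0,0,0, 9.3,4.9,0,0,0, 12.4,6.5,0,0,0, 15.5,8.2,0,0,0]'; python3 -m crank '[3.1,1.6,0,0,0, 6.2,3.3,0,0,0, 9.3,4.9,0,0,0, 12.4,6.5,0,0,0, 15.5,8.2,0,0,0]'
```

```text
t: 7.45
tcp_pos: [0.5648, -0.0075, 0.0392]
tool_rot: [[0.884, 0.467, -0.0], [0.467, -0.884, -0.0], [-0.0, -0.0, -1.0]]
ft_force: [-2.8, -0.1, 3.8]
finger_gap: 0.0
grip_force: 1.8
t: 7.87
tcp_pos: [0.5802, 0.0007, 0.0392]
tool_rot: [[0.884, 0.467, -0.0], [0.467, -0.884, 0.0], [-0.0, -0.0, -1.0]]
ft_force: [-3.0, -2.1, 3.1]
finger_gap: -0.0002
grip_force: 1.8
t: 8.28
tcp_pos: [0.5957, 0.009, 0.0392]
tool_rot: [[0.884, 0.467, -0.0], [0.467, -0.884, 0.0], [-0.0, -0.0, -1.0]]
ft_force: [-1.8, -1.3, 3.8]
finger_gap: 0.0005
grip_force: 1.8
```

```bash
python3 -m crank '[3,1.6,0,0,0, 6,3.3,0,0,0, 9,5,0,0,0, 12,6.7,0,0,0, 15,8.4,0,0,0]'; python3 -m crank '[3,1.7,0,0,0, 6,3.4,0,0,0, 9,5,0,0,0, 11.5,6.4,0,0,0, 13,7.3,0,0,0]'; python3 -m crank '[0,0,0,0,0, 0,0,0,0,0, 0,0,0,0,0]'; python3 look.py wrist w7; python3 look.py scene s7;  python3 -c "
import cv2
a=cv2.resize(cv2.imread('pics/w7.png')[140:290,180:330],(400,400),interpolation=cv2.INTER_CUBIC);b=cv2.resize(cv2.imread('pics/s7.png')[150:270,170:290],(400,400),interpolation=cv2.INTER_CUBIC)
cv2.imwrite('pics/c7.png',cv2.hconcat([a,b]))"
```

```text
t: 8.7
tcp_pos: [0.6107, 0.0174, 0.0392]
tool_rot: [[0.884, 0.467, -0.0], [0.467, -0.884, 0.0], [-0.0, -0.0, -1.0]]
ft_force: [-2.2, -1.8, 3.3]
finger_gap: -0.0001
grip_force: 1.8
t: 9.12
tcp_pos: [0.6238, 0.0247, 0.0393]
tool_rot: [[0.884, 0.467, 0.0], [0.467, -0.884, 0.0], [0.0, -0.0, -1.0]]
ft_force: [-2.1, -1.9, 2.2]
finger_gap: -0.0002
grip_force: 1.8
t: 9.37
tcp_pos: [0.6239, 0.0249, 0.0395]
tool_rot: [[0.884, 0.467, 0.001], [0.467, -0.884, 0.001], [0.001, -0.0, -1.0]]
ft_force: [1.9, 1.6, 3.5]
finger_gap: 0.0003
grip_force: 1.7
9.3667 [0.6239 0.0249 0.0395] [1.86666414 1.56501682 3.46557026] [0.69014137 0.06116384 0.1823398 ] [[0.467, 0.846, 0.258], [-0.884, 0.447, 0.136], [0.0, -0.292, 0.957]]
322 fit [ 0.541  -0.0576  0.4891] 28.02527759596894 0.0022367586056328756
[[0.4868, -0.126], [0.5486, -0.0931], [0.5157, -0.0314], [0.5908, 0.0086]]
G [([295.4, 48.8], 17311, [0.7249, 0.0573, 0.043]), ([41.7, 274.1], 10443, [0.5501, 0.13, 0.043])]
R []
z 0.03983505090517525
9.4167 [0.6239 0.0248 0.0395] [2.2467546  1.79613528 3.77346748] [1.09157955 0.03106649 0.66722806] [[0.082, -0.764, 0.64], [0.997, 0.071, -0.044], [-0.012, 0.641, 0.767]]
392 fit [ 0.5747 -0.0397  0.5237] 30.00680026650552 0.004571034877983287
[[0.5229, -0.11], [0.5835, -0.075], [0.5485, -0.0144], [0.6221, 0.0281]]
G [([293.9, 177.1], 1236, [0.5474, 0.1399, 0.043]), ([167.5, 175.3], 52, [0.5194, -0.1101, 0.043]), ([265.3, 263.8], 1884, [0.7359, 0.0654, 0.043])]
R [([86.5, 197.8], 502, [0.5632, -0.2616, 0.043])]
z 0.039648933192522606
```

View pics/c7.png

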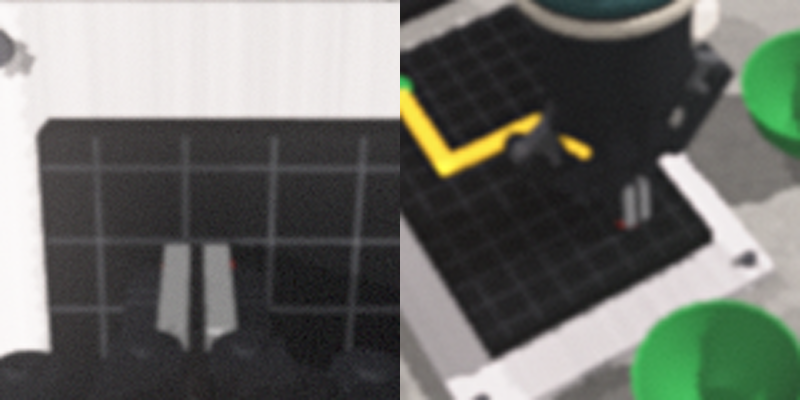

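The tips cover the red disc, with only a thin red sliver visible beside the right finger at (232,264) in the crop. Sink is 3.5 mm at about 3.5 N, and the bowl positions are unchanged. Handing in.

```bash
python3 -c "
from plant import order
print(order.hand_in())"
```

```text
the job is handed in; nothing more can be done
None
```

I ran the shut fingertips from the green end round both corners to the red end in one stroke, with the panel sunk about 3.5–4 mm of its 10 mm along the legs (about 2.7 mm at first touch). I handed in at about 9.4 s with the red end still held at about 3.5 N; I saw nothing else move, though I only re-measured the bowls and screwdriver, and no verdict came back.

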